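# Slide a printing plate out over the end of the drying ledge

### The arm

A 7-joint arm with a two-finger parallel gripper is mounted at the origin on the work surface. World frame = base frame: x ahead of the robot, y to its left, z up, the work surface at z = 0. Lengths are in m, angles in rad, forces in N, time in s.
With the tool pointing down it reaches from about 0.425 to 0.925 m from the base axis. Payload 6.8 kg.
Tool frame: the origin (TCP) lies on the centre line of the jaws, within the pads' length; the fingertips stand 8 mm ahead of it and the grasp point (between the pads) lies 11 mm behind it (r.finger_overhang is the distance from the TCP to the fingertips, in m); x points along the fingers, z is the direction in which the jaws open and shut, and the axes are right-handed (so a half turn about x gives the same grasp; the last joint's range is limited). The gripper opens to 85 mm and grips with 20 to 120 N. Pads are 22 mm wide; open, the fingers measure 114 mm over their backs; the gripper's body (76 mm by 85 mm) begins 54 mm behind the grasp point. The pads swing forward as they close: fully open they stand 13 mm farther back than shut.
Start: joints at [-1.282, 0.477, 0.022, 1.555, -0.011, 1.109, -0.083], TCP at [0.261, 0.623, 0.239] pointing down, gripper open.
Joint ranges: [-2.96, 2.96], [-0.34, 2.1], [-1.41, 1.46], [0.24, 2.44], [-1.37, 4.51], [0.17, 1.92], [-2.96, 2.96]. Speed limits (rad/s): [2.39, 2.39, 3.14, 3.14, 3.14, 3.14, 3.14].

### API

Orientations are given as a rotation vector (axis times angle).
In Python, from bench import r gives the robot as it stands. The module is installed in compiled form; this text tells all that it offers.
- The arm moves only by the tool play_rows, never from a script. Its argument "plan" is a list of rows, each a list of 5 numbers: the opening, from -1 (shut) to 1 (fully open), then the shift along the world's x, y, z in m, then the turn about the world's z in rad. A call has 1 to 10 rows; each row is the pose to reach, as a shift and turn from the pose commanded when the call began; what a row does not reach only later rows make up. A row lasts 1/10 s, in which the tool goes at most 50 mm and 8.59 degrees, less where a joint would pass 70% of its speed; a pose out of reach is approached as far as the arm can. A call with a gripper value outside its range is refused whole. The fingers move at their own pace and stop on an object; "force" is the grip in N (left out, the last holds). Time passes only in rows, so rows that repeat a pose let the fingers close. It gives the time, the measured TCP pose, the force and the opening at its end, in the units of the state.
- r.get_obs(): the state, without advancing time (a new reading comes with each control period).
- r.grab_frame(name): name is "scene" or "side" or "wrist"; returns a dict with "pixels" (400x640x3 uint8, blue, green, red), "z_map" (400x640 float32, m along the optical axis (not along the pixel's ray), 0 where there is no reading), "vfov" (degrees; the focal length in pixels is half the picture's height over the tangent of half this angle, whatever the lens; pixels are square), "cx", "cy" (the principal point, pixels), "R" (3x3) and "t" (3): a world point X has camera coordinates R X + t; the wrist camera has in their place "tool_from_camera" (4x4, takes a point from camera to tool coordinates, whose origin is the TCP and whose axes are the tool frame's). Camera axes: x right, y down, z forward; pixel columns grow to the right and rows downward; lengths in m; the calibration is good to about 2 mm. The wrist camera is an equidistant fisheye: a pixel r from the principal point sees the ray r / f radians off the axis. A picture is of the moment at which its call begins: read the wrist's pose just before it.
- r.hand_in(): hands the job in, once; it reports no verdict.
Trained networks look in a picture, given as the dict that the camera call returned (one of the last four; its "shot" number tells which), for a name from the list of things; names that differ only in an ending like _2 or _b are one class to them, and where a whole thing is asked for, a point or a joint stands for the part that bears it (a point fixed in the world has none). Each returns a list of dicts, best first, with "conf" (0 to 1); they miss things now and then, are a little off and sometimes report something else, mostly with a low value. They report only what shows in the picture. A call takes as long as a camera call.
- r.outline_of(picture, label): "mask" (400x640 bool, what is visible of it) and "bbox" ([left, top, right, bottom] as shares, 0 to 1, of the picture: columns of its width, rows of its height, round what is visible of it).
- r.pinpoint(picture, label): "position" ([column, row] as shares, 0 to 1, of the picture: columns of its width, rows of its height: a listed point, or the origin of a listed thing).
The state is a dict: "clock": time; "joints": joint angles; "qvel": joint speeds; "tau": joint torques, N m; "tcp_pos": TCP position; "orientation": TCP orientation; "contact_force": force on the tool from outside, world axes, zero at the start; "moment": the same for the moment, N m; "grip_width": finger opening in m.
Only numpy, scipy, OpenCV 4.12 (cv2) and the standard library are available. Lean on these libraries where they do the work, as an engineer would, in place of code of your own. Each camera call takes 0.05 s, during which the arm holds its last target.

### The job

Using only the fingertips or the outside of the fingers, push the flat green printing plate back so that it lies flush along the ledge's back rail, and push it along the ledge towards the pink jar until about a third of its length sticks out past that end of the ledge, so that the next pupil can take hold of its edge. Do not grip, lift or tip the plate or let it fall, and leave the two jars, the brush and the cup where they are.

Things in the scene. Friction and masses are not known exactly. Their poses are not given: they have to be found in the camera images.
- ledge: fixed low grey shelf on the table, 190 mm deep (its x) by 300 mm long (its y), flat top 60 mm above the table, open at both ends and at the front. Along its whole far edge (+x) runs a brown wooden back rail, 15 mm thick and 15 mm high above the top; the rail's inner face lies at x = +80 mm. Origin: centre of the underside, on the table; x points away from the robot towards the rail, y along the ledge to the left, z up. Its place and yaw (within 0.25 rad) vary.
- ledge_end_left (a point): midpoint of the ledge's left end edge (y = +150 mm of the ledge), at the height of its top
- ledge_end_right (a point): midpoint of the ledge's right end edge (y = -150 mm of the ledge), at the height of its top
- plate_center (a point): centre (half-way up, 3 mm above its underside) of the loose, flat, rigid, dark green printing plate: 100 mm wide (its x) by 160 mm long (its y, roughly along the ledge) by 6 mm thick, about 0.14 kg. Two white lines across it divide its length into three equal panels, each with a white flower. It starts flat on the ledge, wholly on it, 20 to 35 mm clear of touching the rail if it were square, and up to 0.15 rad askew. It slides under a push of a few newtons.
- pink_jar_center (a point): centre of a closed jar with a pink lid and pink label, 66 mm in diameter and 90 mm tall, standing loose on the table about 145 mm beyond one end of the ledge (left or right varies); the plate is to stick out at this end
- blue_jar_center (a point): centre of the same kind of jar with blue lid and label, standing loose on the table about 145 mm beyond the other end of the ledge; leave it alone
- brush: loose red paint brush about 200 mm long and 42 mm wide at the bristles, lying on the table along the front (robot side) of the ledge, 20 mm tall; its origin is half-way along, on the table; leave it alone
- cup: loose green cup, 72 mm across and 85 mm tall, standing on the table behind the ledge; origin at the centre of its underside; leave it alone
- plate: the same plate, with its origin at the centre of its underside and the same axes

How it is judged:
At the end, for the whole second after the job is handed in: The plate lies flat and at rest on the ledge, its long side along the back rail (within about 6 mm of it and 0.08 rad of parallel), and 38 to 68 mm of its 160 mm length sticks out past the end of the ledge where the pink jar stands (((y of pink_jar_center in the frame of ledge above 0 m and y of plate_center in the frame of ledge between 0.108 and 0.138 m) or (y of pink_jar_center in the frame of ledge below 0 m and y of plate_center in the frame of ledge between -0.138 and -0.108 m)) and x of plate_center in the frame of ledge above 0.024 m and angle between the y axis of plate_center and the y axis of ledge, either way round below 0.08 rad and angle between plate_center's own z axis and vertical below 0.05 rad and z of plate_center in the frame of ledge between 0.059 and 0.067 m and linear speed of plate below 0.01 m/s); the robot touches nothing.
It fails at once if the plate is lifted off the ledge or falls from it (z of plate_center in the frame of ledge above 0.073 m or z of plate_center in the frame of ledge below 0.055 m).
It fails at once if the plate is tipped (angle between plate_center's own z axis and vertical above 0.15 rad).
It fails at once if a jar, the brush or the cup is moved by more than 20 mm (distance of any of pink_jar_center, blue_jar_center, brush, cup from where it was at the start of the episode above 0.02 m).
It also fails if it takes over 48 s, if anything falls off the work surface, if the arm or the gripper's body presses on something with over 40 N, if the wrist force passes 120 N, or if a joint passes its speed limit or range.

## Working session

There is one attempt and no reset: what is moved stays moved. The work goes in short steps, Python scripts to look and compute and a tool call to move; the robot and the scene stay as the last step left them, time stands still between calls to the robot, and variables do not carry over. Pictures are saved under pics/ and viewed, and the job is handed in when it is done.

Besides the shell and the picture viewer there is one more tool, called after "Request:" by a JSON object that holds its "method" and its "body", one argument or row to a line. play_rows: Moves the arm, as the interface text tells. Its arguments: {"type":"object","properties":{"plan":{"type":"array","items":{"type":"array","items":{"type":"number"}}},"force":{"type":"number"}},"required":["plan"]}

```bash
mkdir -p pics; cat > h.py <<'E'
import numpy as np, cv2
from bench import r
def f_of(p): return 200/np.tan(np.radians(p["vfov"])/2)
def px2w(p,u,v,z=None,d=None):
    f=f_of(p); ray=np.array([(u-p["cx"])/f,(v-p["cy"])/f,1.0])
    R=np.array(p["R"]);t=np.array(p["t"])
    if d is not None: return R.T@(ray*d-t)
    c=-R.T@t; w=R.T@ray
    return c+w*(z-c[2])/w[2]
E
python3 - <<'E'
from h import *
s=r.get_obs();print({k:np.round(v,3) for k,v in s.items()}, r.finger_overhang)
for n in("scene","side"):
    p=r.grab_frame(n);cv2.imwrite(f"pics/{n}0.png",p["pixels"])
    print(n,p["vfov"],p["cx"],p["cy"],np.round(-np.array(p["R"]).T@p["t"],3))
    for l,z in(("ledge_end_left",.06),("ledge_end_right",.06),("plate_center",.063),("pink_jar_center",.045),("blue_jar_center",.045),("brush",0),("cup",0)):
        for q in r.pinpoint(p,l)[:2]:
            u,v=q["position"][0]*640,q["position"][1]*400
            print(l,round(q["conf"],2),round(u),round(v),np.round(px2w(p,u,v,z=z),3))
E
```

```text
{'clock': np.float64(0.0), 'joints': array([-1.282,  0.478,  0.022,  1.556, -0.012,  1.109, -0.083]), 'qvel': array([ 0.001,  0.001, -0.001, -0.002,  0.001,  0.001,  0.001]), 'tau': array([-1.0000e-03, -5.9646e+01,  1.6080e+00, -2.8120e+01,  1.2000e-02,
        9.0000e-03, -0.0000e+00]), 'tcp_pos': array([0.261, 0.622, 0.238]), 'orientation': array([-0.913,  1.373,  0.911]), 'contact_force': array([-0.297,  1.559, -0.113]), 'moment': array([ 0.035, -0.034,  0.029]), 'grip_width': np.float64(0.085)} 0.008
scene 49.47228655149486 323.75863064333083 197.17540993600707 [ 0.979 -0.324  0.778]
ledge_end_left 0.8 341 176 [0.578 0.101 0.06 ]
ledge_end_right 0.76 218 246 [ 0.54  -0.189  0.06 ]
plate_center 0.57 287 204 [ 0.556 -0.032  0.063]
plate_center 0.38 286 227 [ 0.597 -0.069  0.063]
pink_jar_center 0.71 143 290 [ 0.514 -0.339  0.045]
blue_jar_center 0.86 384 142 [0.565 0.251 0.045]
brush 0.72 238 194 [ 0.423 -0.069  0.   ]
cup 0.87 318 282 [ 0.704 -0.083  0.   ]
side 45.519557067220425 324.4132877229667 191.97049071810667 [ 0.377 -0.615  0.76 ]
ledge_end_left 0.94 310 170 [0.571 0.109 0.06 ]
ledge_end_right 0.67 338 288 [ 0.538 -0.191  0.06 ]
plate_center 0.82 329 217 [ 0.568 -0.034  0.063]
plate_center 0.2 322 244 [ 0.537 -0.094  0.063]
pink_jar_center 0.96 347 379 [ 0.504 -0.339  0.045]
pink_jar_center 0.57 327 215 [ 0.572 -0.014  0.045]
blue_jar_center 0.89 289 138 [0.557 0.242 0.045]
brush 0.84 260 266 [ 0.42  -0.064  0.   ]
cup 0.86 394 242 [ 0.693 -0.082  0.   ]
```

View pics/scene0.png

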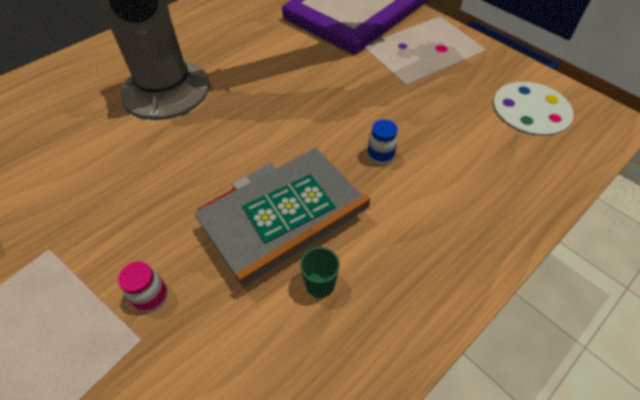

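View pics/side0.png

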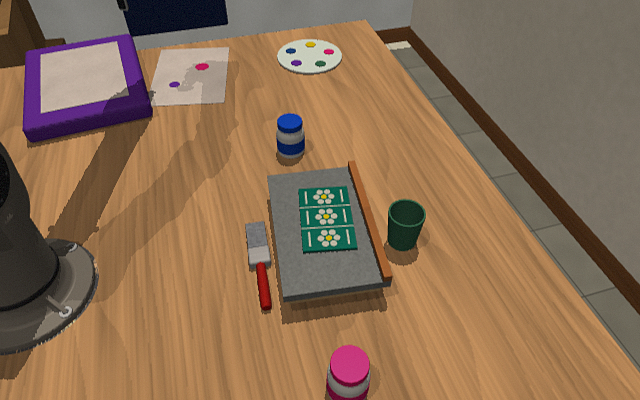

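```bash
cat >> h.py <<'E'
def mask_pts(p,m):
    v,u=np.nonzero(m&(p["z_map"]>0)); d=p["z_map"][v,u]; f=f_of(p)
    c=np.stack([(u-p["cx"])/f*d,(v-p["cy"])/f*d,d])
    return (np.array(p["R"]).T@(c-np.array(p["t"])[:,None])).T
def plate(p):
    b=p["pixels"].astype(int); 
    o=r.outline_of(p,"plate")
    if not o: return None
    m=o[0]["mask"]; P=mask_pts(p,m); k=(P[:,2]>.057)&(P[:,2]<.075); P=P[k]
    rc=cv2.minAreaRect((P[:,:2]*1000).astype(np.float32))
    bx=cv2.boxPoints(rc)/1000
    return o[0]["conf"],np.median(P[:,2]),np.array(rc[0])/1000,rc[1],rc[2],bx
def ledge(p):
    o=r.outline_of(p,"ledge"); P=mask_pts(p,o[0]["mask"])
    out=[]
    for lo,hi in((.05,.069),(.0705,.085)):
        Q=P[(P[:,2]>lo)&(P[:,2]<hi)]
        rc=cv2.minAreaRect((Q[:,:2]*1000).astype(np.float32)); out.append((len(Q),np.median(Q[:,2]),rc,np.round(cv2.boxPoints(rc)/1000,4).tolist()))
    return out
E
python3 - <<'E'
from h import *
for n in("scene","side"):
    p=r.grab_frame(n); print(n); print(plate(p)); 
    for x in ledge(p): print(x)
E
```

```text
scene
(0.77, np.float64(0.0653815389276328), array([ 0.5613374 , -0.03225217]), (163.6438751220703, 107.94782257080078), 78.76932525634766, array([[ 0.4924614 , -0.10199538],
       [ 0.5983422 , -0.12301924],
       [ 0.6302134 ,  0.03749103],
       [ 0.52433264,  0.05851489]], dtype=float32))
(7273, np.float64(0.05925620659646575), ((554.1113891601562, -43.36883544921875), (301.1829833984375, 193.4980010986328), 83.35284423828125), [[0.4406000077724457, -0.18170000612735748], [0.6327999830245972, -0.20409999787807465], [0.6675999760627747, 0.0949999988079071], [0.47540000081062317, 0.11739999800920486]])
(1217, np.float64(0.07438288265808284), ((641.2261352539062, -54.35028076171875), (299.1718444824219, 17.4261531829834), 83.01104736328125), [[0.6144000291824341, -0.20180000364780426], [0.6316999793052673, -0.20389999449253082], [0.6680999994277954, 0.09309999644756317], [0.6507999897003174, 0.09520000219345093]])
side
(0.66, np.float64(0.06594312615240631), array([ 0.565711  , -0.02874193]), (172.50112915039062, 103.43148040771484), 78.24103546142578, array([[ 0.49750313, -0.102643  ],
       [ 0.598764  , -0.12372181],
       [ 0.6339188 ,  0.04515914],
       [ 0.53265804,  0.06623796]], dtype=float32))
(8089, np.float64(0.059918631126590564), ((554.1103515625, -41.5760498046875), (304.7933654785156, 189.55416870117188), 83.12382507324219), [[0.44179999828338623, -0.18150000274181366], [0.6299999952316284, -0.20419999957084656], [0.6664999723434448, 0.09839999675750732], [0.478300005197525, 0.12110000103712082]])
(976, np.float64(0.07478320424477312), ((640.7303466796875, -52.799224853515625), (300.42340087890625, 15.937021255493164), 83.0101318359375), [[0.6144999861717224, -0.20090000331401825], [0.6304000020027161, -0.2029000073671341], [0.6668999791145325, 0.09529999643564224], [0.6510999798774719, 0.09730000048875809]])
```

The two views agree: the ledge is at about (0.554, -0.0425) with yaw about -0.12. The pink jar is on the right (−y) at scene pixel (143,288), and the plate is at scene pixel (287,208). Next I'll work out the poses for the move.

```bash
cat >> h.py <<'E'
from scipy.spatial.transform import Rotation as Ro
C=np.array([.5541,-.0425]); YAW=np.radians(-6.95)
RL=np.array([[np.cos(YAW),-np.sin(YAW)],[np.sin(YAW),np.cos(YAW)]])
def toW(x,y): return C+RL@np.array([x,y])
def toL(P): return RL.T@(np.array(P)[:2]-C)
def tool():
    s=r.get_obs(); M=Ro.from_rotvec(s["orientation"]).as_matrix()
    return s["tcp_pos"],np.degrees(np.arctan2(M[1,2],M[0,2])),M
E
python3 - <<'E'
from h import *
p,a,M=tool(); print(p,a,np.round(M,2))
print("YAW",YAW, "start",toW(-.072,.01)-p[:2], "end",toW(.03,.11)-p[:2])
print("plate L", toL([.5635,-.0305]))
for d in (83.05,-96.95,-6.95,173.05): print(d,np.radians(d-a))
E
```

```text
[0.26085855 0.62257009 0.23931408] 67.262810925049 [[ 0.   -0.92  0.39]
 [ 0.    0.39  0.92]
 [-1.    0.    0.  ]]
YAW -0.1213003830136059 start [ 0.22298053 -0.64643134] end [ 0.33633136 -0.55950845]
plate L [0.00787889 0.01304925]
83.05 0.2755384289927728
-96.95 -2.86605422459702
-6.95 -1.2952578978021239
173.05 1.8463347557876697
```

Request:
{"method": "play_rows", "body": {
  "plan": [
    [0, 0.035, -0.05, 0, 0.05],
    [0, 0.07, -0.09, 0, 0.1],
    [0, 0.1, -0.13, 0, 0.15],
    [0, 0.13, -0.17, 0, 0.2],
    [0, 0.16, -0.21, 0, 0.25],
    [0, 0.18, -0.25, 0, 0.275],
    [0, 0.195, -0.29, 0, 0.275],
    [0, 0.205, -0.33, 0, 0.275],
    [0, 0.215, -0.37, 0, 0.275],
    [0, 0.22, -0.41, 0, 0.275]
  ]
}}

```text
clock: 2.1
tcp_pos: [0.4817, 0.2106, 0.2396]
orientation: [-1.118, 1.264, 1.118]
contact_force: [0.8, 0.0, 0.5]
grip_width: 0.0423
```

Request:
{"method": "play_rows", "body": {
  "plan": [
    [0, 0, -0.045, -0.02, 0],
    [0, 0, -0.09, -0.04, 0],
    [0, 0, -0.135, -0.06, 0],
    [0, 0, -0.18, -0.08, 0],
    [0, 0.001, -0.215, -0.1, 0],
    [0, 0.003, -0.236, -0.12, 0],
    [0, 0.003, -0.236, -0.12, 0],
    [0, 0.003, -0.236, -0.12, 0]
  ]
}}

```text
clock: 2.9
tcp_pos: [0.4839, -0.0234, 0.1193]
orientation: [-1.118, 1.265, 1.119]
contact_force: [0.3, 0.8, -0.5]
grip_width: 0.043
```

```bash
python3 - <<'E'
from h import *
ps=[r.grab_frame(n)["pixels"] for n in("side","wrist")]
cv2.imwrite("pics/a1.png",cv2.resize(np.vstack(ps),(480,600)))
print(tool()[:2],toL(tool()[0]))
E
```

```text
(array([ 0.48462755, -0.02208103,  0.12004856]), np.float64(83.11826965567478)) [-0.07143273  0.01186255]
```

View pics/a1.png

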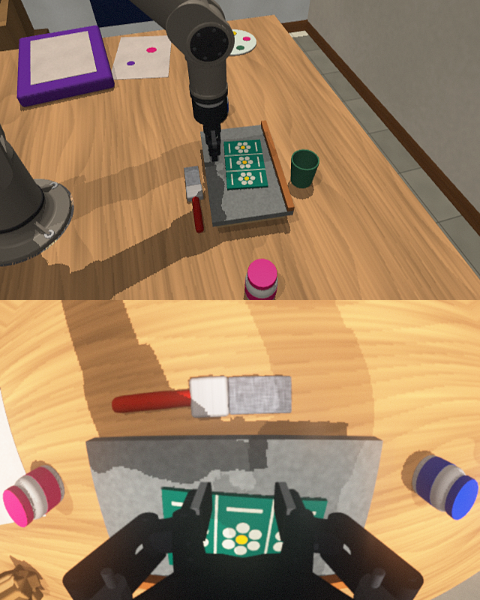

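The wrist view shows both fingers about 10 mm in front of the plate's front edge, over bare ledge. I'll go down in steps, watching the force.

Request:
{"method": "play_rows", "body": {
  "plan": [
    [0, 0, 0, -0.02, 0],
    [0, 0, 0, -0.035, 0],
    [0, 0, 0, -0.042, 0],
    [0, 0, 0, -0.045, 0],
    [0, 0, 0, -0.045, 0],
    [0, 0, 0, -0.045, 0]
  ]
}}

```text
clock: 3.6
tcp_pos: [0.4844, -0.0232, 0.075]
orientation: [-1.12, 1.263, 1.119]
contact_force: [0.0, -0.6, 0.1]
grip_width: 0.0426
```

Request:
{"method": "play_rows", "body": {
  "plan": [
    [0, 0, 0, -0.001, 0],
    [0, 0, 0, -0.002, 0],
    [0, 0, 0, -0.003, 0],
    [0, 0, 0, -0.003, 0]
  ]
}}

```text
clock: 4.0
tcp_pos: [0.4838, -0.0235, 0.0712]
orientation: [-1.119, 1.265, 1.119]
contact_force: [-0.3, -0.8, 0.3]
grip_width: 0.0423
```

Request:
{"method": "play_rows", "body": {
  "plan": [
    [0, 0, 0, -0.001, 0],
    [0, 0, 0, -0.0015, 0],
    [0, 0, 0, -0.0015, 0]
  ]
}}

```text
clock: 4.3
tcp_pos: [0.4838, -0.0234, 0.0697]
orientation: [-1.119, 1.264, 1.119]
contact_force: [-0.4, -0.5, -0.4]
grip_width: 0.0426
```

```bash
python3 - <<'E'
from h import *
p=r.grab_frame("side");print(tool()[0]); q=r.grab_frame("wrist")
cv2.imwrite("pics/a2.png",np.vstack([cv2.resize(p["pixels"][110:310,200:440],(720,600)) [:300+40],cv2.resize(q["pixels"],(720,450))[190:]])[:600])
E
```

```text
[ 0.48382316 -0.02343139  0.06975107]
```

View pics/a2.png

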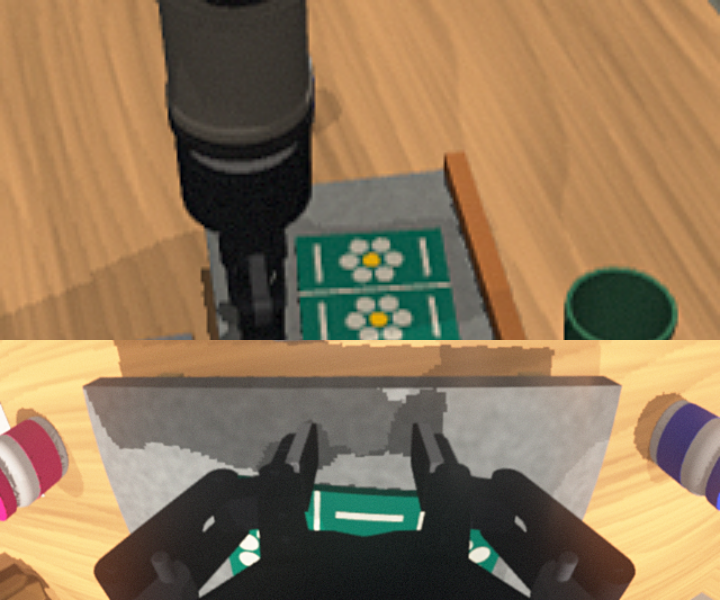

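Both tips are just above the ledge, clear of the plate's front edge. I'll keep going down until they touch.

Request:
{"method": "play_rows", "body": {
  "plan": [
    [0, 0, 0, -0.001, 0],
    [0, 0, 0, -0.0015, 0],
    [0, 0, 0, -0.0015, 0]
  ]
}}

```text
clock: 4.7
tcp_pos: [0.4838, -0.0234, 0.0682]
orientation: [-1.119, 1.264, 1.119]
contact_force: [0.4, 0.4, 0.2]
grip_width: 0.0428
```

Request:
{"method": "play_rows", "body": {
  "plan": [
    [0, 0, 0, -0.0005, 0],
    [0, 0, 0, -0.001, 0],
    [0, 0, 0, -0.001, 0]
  ]
}}

```text
clock: 5.0
tcp_pos: [0.4838, -0.0234, 0.0672]
orientation: [-1.119, 1.264, 1.119]
contact_force: [-0.4, -0.0, 0.4]
grip_width: 0.0425
```

Request:
{"method": "play_rows", "body": {
  "plan": [
    [0, 0, 0, -0.0005, 0],
    [0, 0, 0, -0.001, 0],
    [0, 0, 0, -0.001, 0]
  ]
}}

```text
clock: 5.3
tcp_pos: [0.4839, -0.0234, 0.0663]
orientation: [-1.119, 1.264, 1.119]
contact_force: [0.2, -0.5, -0.5]
grip_width: 0.0428
```

Request:
{"method": "play_rows", "body": {
  "plan": [
    [0, 0, 0, -0.0005, 0],
    [0, 0, 0, -0.001, 0],
    [0, 0, 0, -0.001, 0]
  ]
}}

```text
clock: 5.6
tcp_pos: [0.4839, -0.0234, 0.0662]
orientation: [-1.119, 1.264, 1.119]
contact_force: [-4.2, -0.2, 12.7]
grip_width: 0.0426
```

Request:
{"method": "play_rows", "body": {
  "plan": [
    [0, 0, 0, -0.0005, 0],
    [0, 0, 0, -0.001, 0],
    [0, 0, 0, -0.001, 0]
  ]
}}

```text
clock: 5.9
tcp_pos: [0.4839, -0.0235, 0.0661]
orientation: [-1.118, 1.264, 1.119]
contact_force: [-7.8, 0.5, 26.0]
grip_width: 0.0421
```

Request:
{"method": "play_rows", "body": {
  "plan": [
    [0, 0, 0, -0.0005, 0],
    [0, 0, 0, -0.001, 0],
    [0, 0, 0, -0.001, 0]
  ]
}}

```text
clock: 6.2
tcp_pos: [0.4839, -0.0234, 0.066]
orientation: [-1.118, 1.264, 1.119]
contact_force: [-11.3, 0.9, 38.4]
grip_width: 0.0429
```

Contact at TCP z 0.066. I'll raise so the tips sit about 2 mm above the ledge, then push along ledge +x with both fingertips.

Request:
{"method": "play_rows", "body": {
  "plan": [
    [0, 0, 0, 0.005, 0],
    [0, 0, 0, 0.005, 0],
    [0, 0.004, -0.0005, 0.005, 0],
    [0, 0.008, -0.001, 0.005, 0],
    [0, 0.012, -0.0015, 0.005, 0],
    [0, 0.016, -0.002, 0.005, 0],
    [0, 0.02, -0.0024, 0.005, 0],
    [0, 0.023, -0.0028, 0.005, 0],
    [0, 0.026, -0.0032, 0.005, 0],
    [0, 0.026, -0.0032, 0.005, 0]
  ]
}}

```text
clock: 7.2
tcp_pos: [0.5104, -0.0267, 0.0683]
orientation: [-1.119, 1.264, 1.119]
contact_force: [-0.2, -0.1, -0.0]
grip_width: 0.0426
```

```bash
python3 - <<'E'
from h import *
for n in("scene","side"):
    p=r.grab_frame(n);x=plate(p);print(n,x[0],toL(x[2]),x[3],x[4])
    cv2.imwrite(f"pics/b_{n}.png",cv2.resize(p["pixels"][100:300,150:450],(750,500)))
print(tool()[0],toL(tool()[0]))
E
```

```text
scene 0.7 [0.01644469 0.01335903] (164.4118194580078, 107.70475769042969) 81.20640563964844
side 0.82 [0.02067546 0.01712666] (173.44869995117188, 104.49041748046875) 78.77167510986328
[ 0.50993067 -0.02660806  0.06839578] [-0.04576775  0.01043054]
```

View pics/b_side.png

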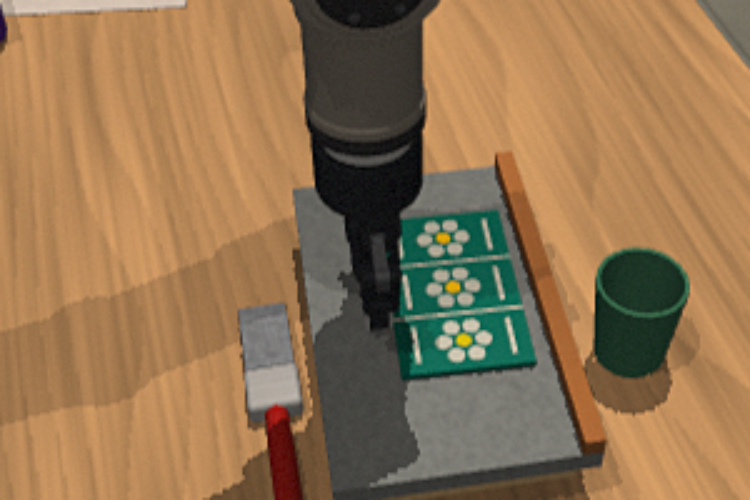

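The plate is sliding flat towards the rail with its front edge against the fingers. I'll continue until the rail stops it.

Request:
{"method": "play_rows", "body": {
  "plan": [
    [0, 0.003, -0.0004, 0, 0],
    [0, 0.006, -0.0007, 0, 0],
    [0, 0.008, -0.001, 0, 0],
    [0, 0.008, -0.001, 0, 0]
  ]
}}

```text
clock: 7.8
tcp_pos: [0.5184, -0.0277, 0.0683]
orientation: [-1.119, 1.264, 1.119]
contact_force: [-0.0, 0.1, -0.1]
grip_width: 0.0427
```

Request:
{"method": "play_rows", "body": {
  "plan": [
    [0, 0.0015, -0.0002, 0, 0],
    [0, 0.003, -0.0004, 0, 0],
    [0, 0.003, -0.0004, 0, 0]
  ]
}}

```text
clock: 8.1
tcp_pos: [0.5211, -0.028, 0.0683]
orientation: [-1.119, 1.264, 1.119]
contact_force: [-0.5, -0.6, 0.3]
grip_width: 0.0429
```

Request:
{"method": "play_rows", "body": {
  "plan": [
    [0, 0.001, -0.0001, 0, 0],
    [0, 0.002, -0.0002, 0, 0],
    [0, 0.002, -0.0002, 0, 0]
  ]
}}

```text
clock: 8.4
tcp_pos: [0.5231, -0.0282, 0.0683]
orientation: [-1.119, 1.264, 1.119]
contact_force: [-1.8, 0.1, 0.1]
grip_width: 0.0428
```

Request:
{"method": "play_rows", "body": {
  "plan": [
    [0, 0.001, -0.0001, 0, 0],
    [0, 0.0015, -0.0002, 0, 0],
    [0, 0.0015, -0.0002, 0, 0]
  ]
}}

```text
clock: 8.7
tcp_pos: [0.5234, -0.0284, 0.0681]
orientation: [-1.118, 1.266, 1.12]
contact_force: [-4.0, 0.2, 3.0]
grip_width: 0.043
```

Request:
{"method": "play_rows", "body": {
  "plan": [
    [0, 0.001, -0.0001, 0, 0],
    [0, 0.0015, -0.0002, 0, 0],
    [0, 0.0015, -0.0002, 0, 0]
  ]
}}

```text
clock: 9.0
tcp_pos: [0.5235, -0.0285, 0.0678]
orientation: [-1.117, 1.268, 1.123]
contact_force: [-8.3, 1.8, 5.4]
grip_width: 0.0426
```

```bash
python3 - <<'E'
from h import *
for n in("scene","side"):
    p=r.grab_frame(n);x=plate(p);print(n,x[0],toL(x[2]),x[3],x[4])
    cv2.imwrite(f"pics/c_{n}.png",cv2.resize(p["pixels"][100:300,150:450],(750,500)))
print(tool()[0],toL(tool()[0]))
E
```

```text
scene 0.98 [0.02750839 0.01521142] (165.26220703125, 104.86259460449219) 83.0342025756836
side 0.59 [0.0301396  0.01798518] (169.07301330566406, 100.96204376220703) 82.06924438476562
[ 0.52350064 -0.0284622   0.06785981] [-0.03207313  0.01023204]
```

View pics/c_side.png

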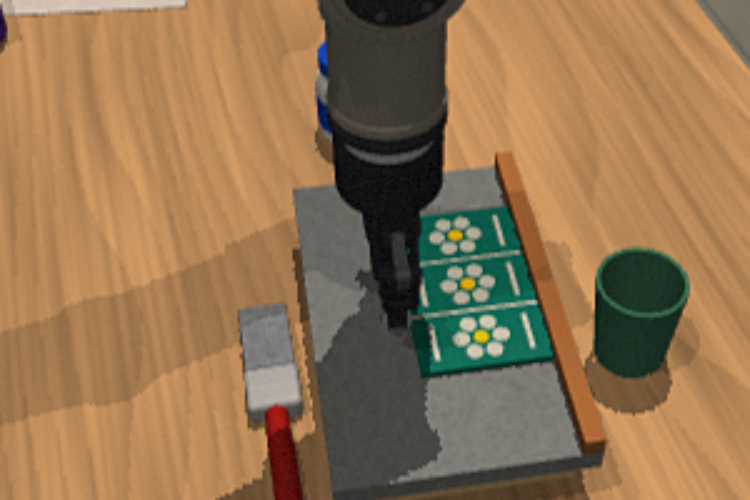

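View pics/c_scene.png

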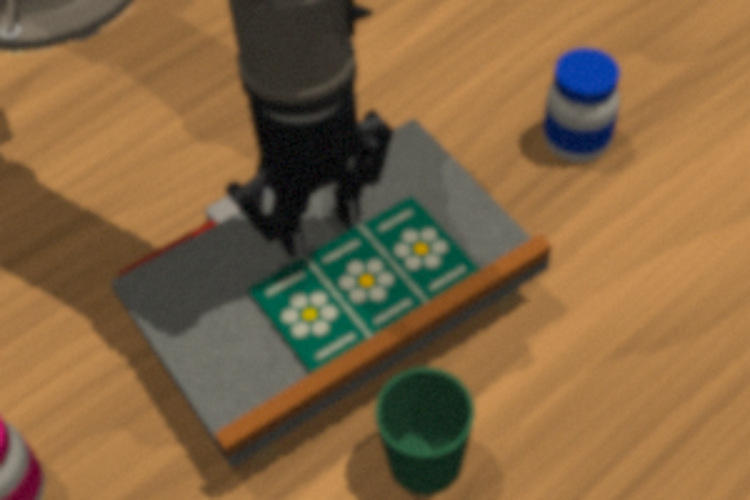

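The plate is flush along the rail in both views. Now I'll back off, rise, turn the gripper 90° and go to the plate's left end.

```bash
python3 - <<'E'
from h import *
p=np.array([.5255+.0,-.0287]) # approx commanded
p=tool()[0][:2]
for x,y in((-.05,.010),(.026,.126),(.026,-.031)): print(x,y,toW(x,y),toW(x,y)-p)
print(np.round(r.get_obs()["joints"],2))
E
```

```text
-0.05 0.01 [ 0.50567743 -0.02652332] [-0.01782322  0.00193887]
0.026 0.126 [0.59515535 0.07942809] [0.07165471 0.10789028]
0.026 -0.031 [ 0.57615786 -0.0764183 ] [ 0.05265721 -0.0479561 ]
[-0.22  0.48  0.19  2.06 -0.15  0.63  1.53]
```

Request:
{"method": "play_rows", "body": {
  "plan": [
    [0, -0.01, 0.0012, 0, 0],
    [0, -0.018, 0.0022, 0, 0],
    [0, -0.018, 0.0022, 0.03, 0],
    [0, -0.018, 0.0022, 0.06, 0],
    [0, 0, 0.03, 0.06, -0.14],
    [0, 0.03, 0.06, 0.06, -0.28],
    [0, 0.06, 0.09, 0.06, -0.42],
    [0, 0.08, 0.11, 0.06, -0.56],
    [0, 0.086, 0.11, 0.06, -0.7],
    [0, 0.086, 0.11, 0.06, -0.84]
  ]
}}

```text
clock: 10.2
tcp_pos: [0.6132, 0.0827, 0.1283]
orientation: [-0.474, 1.516, 0.473]
contact_force: [0.2, -0.4, -0.3]
grip_width: 0.0425
```

Request:
{"method": "play_rows", "body": {
  "plan": [
    [0, 0, 0, 0, -0.14],
    [0, 0, 0, 0, -0.28],
    [0, 0, 0, 0, -0.42],
    [0, 0, 0, 0, -0.56],
    [0, 0, 0, 0, -0.7],
    [0, 0, 0, 0, -0.731],
    [0, 0, 0, 0, -0.731]
  ]
}}

```text
clock: 10.9
tcp_pos: [0.6119, 0.0816, 0.1283]
orientation: [0.094, 1.568, -0.094]
contact_force: [-0.7, -0.0, -0.3]
grip_width: 0.0427
```

```bash
python3 - <<'E'
from h import *
t=tool();print(t[:2],toL(t[0]),toW(.026,.128)-t[0][:2])
for n in("scene","side"):
    p=r.grab_frame(n);x=plate(p);print(n,x[0],toL(x[2]),x[3],x[4])
    cv2.imwrite(f"pics/d_{n}.png",cv2.resize(p["pixels"][100:300,150:450],(750,500)))
    for q in r.pinpoint(p,"plate_center")[:1]: print(q["conf"],toL(px2w(p,q["position"][0]*640,q["position"][1]*400,z=.063)))
E
```

```text
(array([0.61189399, 0.08155475, 0.12830105]), np.float64(-6.850358705138137)) [0.04235832 0.13013646] [-0.01649664 -0.00014136]
scene 0.56 [0.02601927 0.01377708] (166.33584594726562, 105.71273040771484) 86.41937255859375
0.27 [-0.07913639 -0.05633738]
side 0.77 [0.02990616 0.01516625] (165.25341796875, 100.97822570800781) 82.65570068359375
0.84 [0.03356599 0.01173641]
```

View pics/d_scene.png

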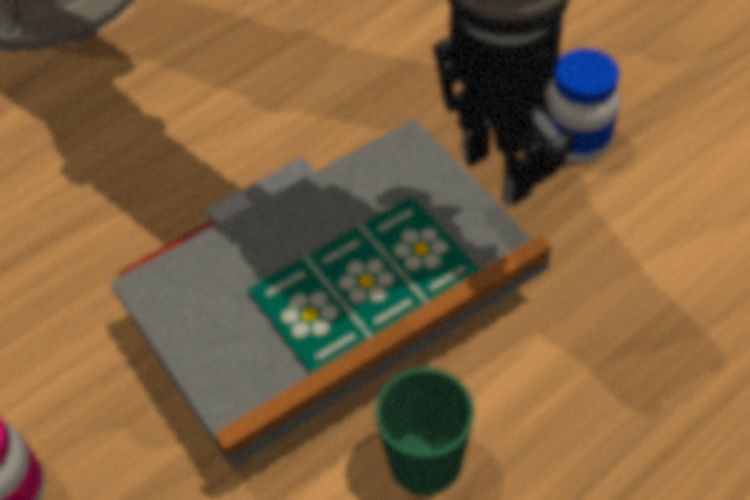

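The plate stayed flush and its left end is at y≈0.094. The fingers at y≈0.13 are clear of it. I'll shift in x and lower to the push height.

Request:
{"method": "play_rows", "body": {
  "plan": [
    [0, -0.0165, 0, -0.01, 0],
    [0, -0.0165, 0, -0.03, 0],
    [0, -0.0165, 0, -0.048, 0],
    [0, -0.0165, 0, -0.056, 0],
    [0, -0.0165, 0, -0.06, 0],
    [0, -0.0165, 0, -0.06, 0]
  ]
}}

```text
clock: 11.8
tcp_pos: [0.5955, 0.0812, 0.0683]
orientation: [0.096, 1.569, -0.096]
contact_force: [-1.2, 0.4, 0.0]
grip_width: 0.0426
```

```bash
python3 - <<'E'
from h import *
t=tool();print(t[:2],toL(t[0]),toW(.026,-.015)-t[0][:2])
E
```

```text
(array([0.59549674, 0.08121641, 0.06826817]), np.float64(-6.990638491267219)) [0.02612249 0.12781649] [-0.01740283 -0.14175227]
```

Request:
{"method": "play_rows", "body": {
  "plan": [
    [0, -0.0006, -0.005, 0, 0],
    [0, -0.0012, -0.01, 0, 0],
    [0, -0.0018, -0.015, 0, 0],
    [0, -0.0024, -0.02, 0, 0],
    [0, -0.003, -0.025, 0, 0],
    [0, -0.0037, -0.03, 0, 0],
    [0, -0.0043, -0.035, 0, 0],
    [0, -0.0049, -0.04, 0, 0],
    [0, -0.0055, -0.045, 0, 0],
    [0, -0.0061, -0.05, 0, 0]
  ]
}}

```text
clock: 12.8
tcp_pos: [0.5892, 0.031, 0.0683]
orientation: [0.096, 1.569, -0.096]
contact_force: [-0.0, 1.2, 0.8]
grip_width: 0.0428
```

```bash
python3 - <<'E'
from h import *
t=tool();print(t[:2],toL(t[0]))
for n in("scene","side"):
    p=r.grab_frame(n);x=plate(p);print(n,x[0],toL(x[2]),x[3],x[4])
    cv2.imwrite(f"pics/e_{n}.png",cv2.resize(p["pixels"][100:300,150:450],(600,400)))
E
```

```text
(array([0.58922784, 0.03102753, 0.06831554]), np.float64(-6.988532354620393)) [0.02597266 0.07723784]
scene 0.63 [ 0.02489533 -0.01376859] (163.38150024414062, 100.72970581054688) 83.42078399658203
side 0.9 [ 0.02977635 -0.01395372] (163.23524475097656, 101.4359130859375) 82.58808135986328
```

View pics/e_side.png

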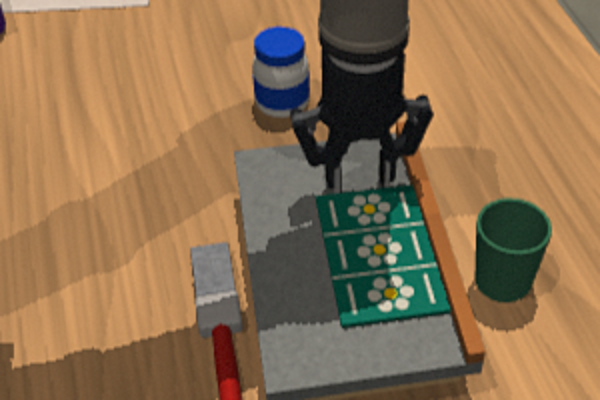

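The plate slides straight and stays flush, with the TCP 91 mm behind its centre. The target TCP is y ≈ -0.032, another 109 mm.

Request:
{"method": "play_rows", "body": {
  "plan": [
    [0, -0.0006, -0.005, 0, 0],
    [0, -0.0012, -0.01, 0, 0],
    [0, -0.0018, -0.015, 0, 0],
    [0, -0.0024, -0.02, 0, 0],
    [0, -0.003, -0.025, 0, 0],
    [0, -0.0037, -0.03, 0, 0],
    [0, -0.0043, -0.035, 0, 0],
    [0, -0.0049, -0.04, 0, 0],
    [0, -0.0055, -0.045, 0, 0],
    [0, -0.0061, -0.05, 0, 0]
  ]
}}

```text
clock: 14.0
tcp_pos: [0.5831, -0.019, 0.0683]
orientation: [0.096, 1.569, -0.096]
contact_force: [0.2, 0.9, -0.2]
grip_width: 0.0427
```

Request:
{"method": "play_rows", "body": {
  "plan": [
    [0, -0.0006, -0.005, 0, 0],
    [0, -0.0012, -0.01, 0, 0],
    [0, -0.0018, -0.015, 0, 0],
    [0, -0.0024, -0.02, 0, 0],
    [0, -0.003, -0.025, 0, 0],
    [0, -0.0037, -0.03, 0, 0],
    [0, -0.0043, -0.035, 0, 0],
    [0, -0.0049, -0.04, 0, 0],
    [0, -0.0053, -0.043, 0, 0],
    [0, -0.0053, -0.043, 0, 0]
  ]
}}

```text
clock: 15.0
tcp_pos: [0.5778, -0.0624, 0.0684]
orientation: [0.096, 1.569, -0.097]
contact_force: [0.4, 0.4, 0.8]
grip_width: 0.0425
```

```bash
python3 - <<'E'
from h import *
t=tool();print(t[:2],toL(t[0]))
for n in("scene","side"):
    p=r.grab_frame(n);x=plate(p);print(n,x[0],toL(x[2]),x[3],x[4])
    for l in ledge(p): print(l[2])
    cv2.imwrite(f"pics/f_{n}.png",cv2.resize(p["pixels"][130:330,150:450],(600,400)))
E
```

```text
(array([ 0.57777952, -0.06242511,  0.06839031]), np.float64(-7.041630268377248)) [ 0.02591653 -0.0169134 ]
scene 0.68 [ 0.02704879 -0.10761146] (163.0538787841797, 107.8546371459961) 83.103271484375
((554.5780639648438, -43.43653869628906), (301.0337219238281, 192.55833435058594), 83.11944580078125)
((602.2177124023438, -49.85797119140625), (298.8377685546875, 96.0859146118164), 82.9618148803711)
side 0.66 [ 0.02955265 -0.10690472] (162.6681365966797, 100.57917022705078) 82.97698974609375
((553.2208862304688, -45.709197998046875), (313.5045166015625, 189.24917602539062), 83.25670623779297)
((593.2229614257812, -96.87330627441406), (204.86538696289062, 102.26544189453125), 85.84517669677734)
```

View pics/f_side.png

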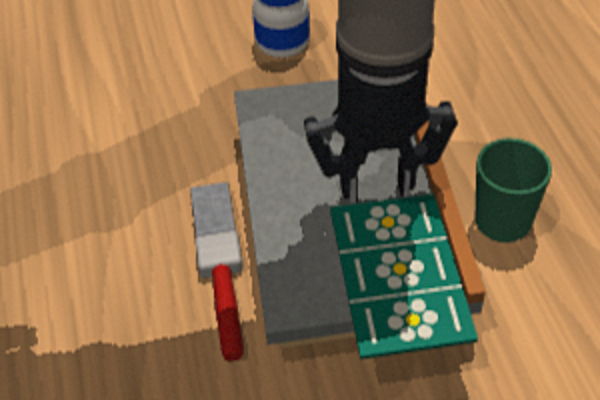

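The plate is at y≈-0.107 and still flush. I'll push another 15.5 mm, then back off and rise to inspect.

Request:
{"method": "play_rows", "body": {
  "plan": [
    [0, -0.0005, -0.004, 0, 0],
    [0, -0.001, -0.008, 0, 0],
    [0, -0.0015, -0.012, 0, 0],
    [0, -0.0019, -0.0155, 0, 0],
    [0, -0.0019, -0.0155, 0, 0],
    [0, -0.0012, -0.01, 0, 0],
    [0, 0.0005, 0.005, 0, 0],
    [0, 0.0005, 0.005, 0.03, 0],
    [0, 0.0005, 0.005, 0.07, 0],
    [0, 0, 0.045, 0.1, 0]
  ]
}}

```text
clock: 16.3
tcp_pos: [0.5783, -0.0209, 0.1708]
orientation: [0.1, 1.566, -0.104]
contact_force: [1.2, 0.1, 0.4]
grip_width: 0.0425
```

Request:
{"method": "play_rows", "body": {
  "plan": [
    [0, -0.02, 0.045, 0.03, 0],
    [0, -0.04, 0.09, 0.05, 0],
    [0, -0.05, 0.13, 0.06, 0],
    [0, -0.05, 0.13, 0.06, 0]
  ]
}}

```text
clock: 16.7
tcp_pos: [0.5266, 0.123, 0.2297]
orientation: [0.09, 1.568, -0.082]
contact_force: [-0.3, 1.1, -0.5]
grip_width: 0.0424
```

```bash
python3 - <<'E'
from h import *
t=tool();print(t[:2],toL(t[0]))
for n in("scene","side"):
    p=r.grab_frame(n);x=plate(p);print(n,x[0],x[1],toL(x[2]),x[3],x[4])
    for l in ledge(p): print(l[2])
    cv2.imwrite(f"pics/g_{n}.png",cv2.resize(p["pixels"][130:330,150:450],(750,500)))
    for l,z in(("ledge_end_left",.06),("ledge_end_right",.06),("plate_center",.063),("pink_jar_center",.045),("blue_jar_center",.045),("brush",0),("cup",0)):
        for q in r.pinpoint(p,l)[:1]:
            u,v=q["position"][0]*640,q["position"][1]*400
            w=px2w(p,u,v,z=z);print(l,round(q["conf"],2),np.round(w,3),np.round(toL(w),3))
E
```

```text
(array([0.5266    , 0.12303547, 0.22971439]), np.float64(-6.277971221668593)) [-0.04732824  0.16099155]
scene 0.81 0.06535063342712451 [ 0.02716974 -0.12486333] (161.09567260742188, 105.94657135009766) 84.11609649658203
((554.1222534179688, -43.14033508300781), (301.4671936035156, 193.716552734375), 83.23505401611328)
((641.1121215820312, -54.56097412109375), (299.1409606933594, 17.597373962402344), 83.1926040649414)
ledge_end_left 0.95 [0.573 0.098 0.06 ] [0.002 0.142]
ledge_end_right 0.84 [ 0.541 -0.189  0.06 ] [ 0.005 -0.147]
plate_center 0.62 [ 0.57  -0.175  0.063] [ 0.031 -0.129]
pink_jar_center 0.93 [ 0.508 -0.334  0.045] [-0.01  -0.295]
blue_jar_center 0.56 [0.563 0.245 0.045] [-0.026  0.287]
brush 0.76 [ 0.423 -0.066  0.   ] [-0.127 -0.04 ]
cup 0.58 [ 0.709 -0.082  0.   ] [ 0.158 -0.021]
side 0.89 0.06586269411350196 [ 0.03000015 -0.11930962] (169.42562866210938, 101.51915740966797) 83.11605834960938
((553.4718017578125, -44.61524963378906), (311.245361328125, 189.09353637695312), 83.1363296508789)
((641.0995483398438, -52.36082458496094), (300.1195068359375, 16.382064819335938), 83.12257385253906)
ledge_end_left 0.88 [0.574 0.111 0.06 ] [0.001 0.155]
ledge_end_right 0.65 [ 0.539 -0.196  0.06 ] [ 0.003 -0.154]
plate_center 0.78 [ 0.57  -0.17   0.063] [ 0.031 -0.125]
pink_jar_center 0.76 [ 0.509 -0.336  0.045] [-0.009 -0.297]
blue_jar_center 0.67 [0.563 0.257 0.045] [-0.027  0.299]
brush 0.63 [ 0.424 -0.067  0.   ] [-0.126 -0.041]
cup 0.88 [ 0.704 -0.086  0.   ] [ 0.154 -0.025]
```

View pics/g_side.png

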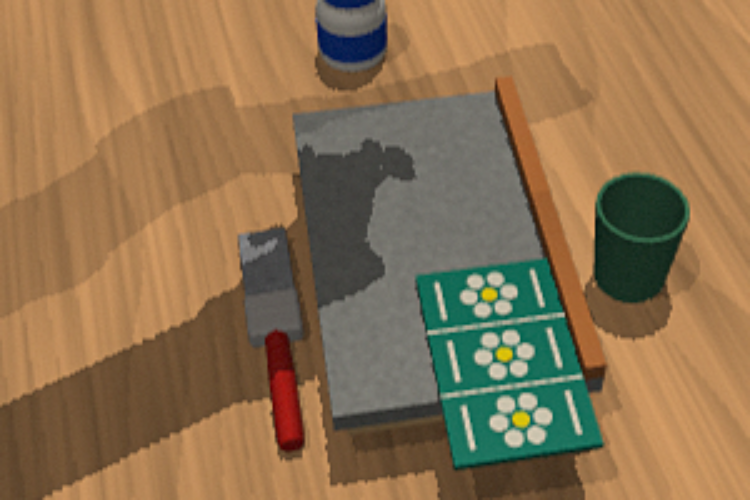

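View pics/g_scene.png

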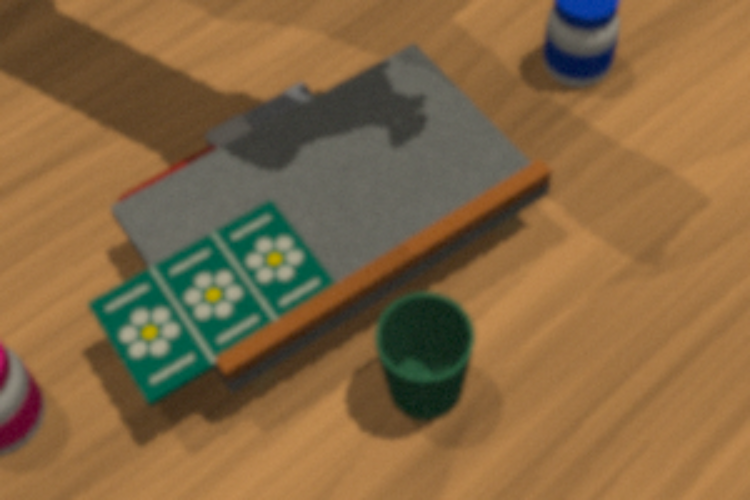

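Both views show the plate flush on the rail and the first white line almost at the ledge's right end. The centre is at x≈0.030 and y≈-0.123, and the other objects haven't moved.

```bash
python3 -c "
from bench import r
print(r.hand_in(), r.get_obs()['clock'])"
```

```text
the job is handed in; nothing more can be done
the job is handed in; nothing more can be done
```

The plate is flush along the back rail, with about a third of its length sticking out past the pink-jar (right) end. I handed the job in at about 17 s of the 48 s allowed, and hand-in gives no verdict. I pushed the plate's front edge back to the rail with both half-open fingertips. Then I turned the gripper 90° and pushed the plate's left end along the ledge. The plate was never gripped or lifted.

**Last checks, in the ledge frame:**

| Check | Measured | Required |
|---|---|---|
| Plate centre x | 0.027–0.031 m | above 0.024 m |
| Plate centre y | -0.119 to -0.129 m | -0.138 to -0.108 m |
| Angle to the ledge | 0.02 rad or less | below 0.08 rad |

- **Other objects:** the two jars, the brush and the cup were at their starting positions, within what the cameras can measure. The robot was clear of everything.
- **Disagreements:** the two cameras differ by about 5 mm along the ledge. The scene camera's network gave y = -0.129 m, while its depth outline gave -0.125 m and the side view gave -0.119 to -0.125 m. All of these are inside the required range. The finger position at the end of the push implies about -0.123 m.
- **Least certain numbers:** the scene camera's outline gave x = 0.027 m, which is only 3 mm above the limit. The other readings were 0.030–0.031 m.

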